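Make up two sampling kits

TASK

Make up the two sampling kits from the stock on the bench. Blue tray: the amber bottle with the white cap in the compartment next to the tray's white label plate, and the orange tube rack in the other compartment; yellow tray: the amber bottle with the green cap in the compartment next to the label plate, and the jar with the red lid in the other. Set each thing down without dropping it, upright and flat on the floor of its compartment, and leave the blue-capped bottle, the yellow-lidded jar and the green slide box where they stand.

Things in the scene. Friction and masses are not known exactly. Their poses are not given: they have to be found in the camera images.
- blue_tray: fixed blue kit tray, any yaw, 160 x 78 mm (x, y), walls 4 mm thick, 16 mm high, floor 4 mm thick; a middle wall parts it into two compartments, 74 (x) by 70 (y) mm inside, centred 39 mm either side of the origin along x. A white label plate (22 x 60 mm, top at 14 mm) juts out of the +x end, so the label-plate compartment is the one at x = +39 mm. Origin: centre of the underside, z up
- yellow_tray: fixed yellow kit tray, any yaw, 160 x 78 mm (x, y), walls 4 mm thick, 16 mm high, floor 4 mm thick; a middle wall parts it into two compartments, 74 (x) by 70 (y) mm inside, centred 39 mm either side of the origin along x. A white label plate (22 x 60 mm, top at 14 mm) juts out of the +x end, so the label-plate compartment is the one at x = +39 mm. Origin: centre of the underside, z up
- white_cap_bottle: amber-brown round bottle, 44 mm diameter up to 56 mm height, white paper band round it, shoulder, then a white screw cap (35 mm diameter, from 64 to 82 mm height); 84 to 168 g, stands upright and loose on the bench; origin at the centre of its underside, z up
- tube_rack: orange microtube rack, a block 54 x 40 mm (its x, y) and 46 mm high, with twelve small white tube caps on top (to 50 mm height; the caps are not solid, grip the block); 55 to 115 g, loose; origin at the centre of its underside, z up
- green_cap_bottle: amber-brown round bottle, 44 mm diameter up to 56 mm height, white paper band round it, shoulder, then a green screw cap (35 mm diameter, from 64 to 82 mm height); 84 to 168 g, stands upright and loose on the bench; origin at the centre of its underside, z up
- red_lid_jar: white round plastic jar, 48 mm diameter, with a red screw lid (50 mm diameter, from 44 to 60 mm height, 60 mm high in all); 70 to 140 g, stands upright and loose on the bench; origin at the centre of its underside, z up
- blue_cap_bottle: amber-brown round bottle, 44 mm diameter up to 56 mm height, white paper band round it, shoulder, then a blue screw cap (35 mm diameter, from 64 to 82 mm height); 84 to 168 g, stands upright and loose on the bench; origin at the centre of its underside, z up; surplus stock, to be left where it stands
- yellow_lid_jar: white round plastic jar, 48 mm diameter, with a yellow screw lid (50 mm diameter, from 44 to 60 mm height, 60 mm high in all); 70 to 140 g, stands upright and loose on the bench; origin at the centre of its underside, z up; surplus stock, to be left where it stands
- slide_box: green slide box with a lighter green lid, 62 x 40 mm (its x, y) and 36 mm high, 70 to 140 g, loose; origin at the centre of its underside, z up; surplus stock, to be left where it stands. Stock stands between the trays, 95 mm or more centre to centre, none over 82 mm high; a grey timer (17 mm high) and a brass weight (34 mm diameter, 44 mm high) stand in it too, not wanted
Mind the look-alikes: they are no part of the job. What is meant by the slide_box is not pink, and is the smaller of those in its own colour.

How it is judged:
By the outcome, as a careful person would: the job done as asked, in the order asked, and still so for the second after the job is handed in, with the robot touching nothing.
It also fails if it takes over 104 s, if anything falls off the work surface, if the arm or the gripper's body presses on something with over 40 N, if the wrist force passes 120 N, or if a joint passes its speed limit or range.

ROBOT

A 6-joint arm with a two-finger parallel gripper is mounted at the origin on the work surface. World frame = base frame: x ahead of the robot, y to its left, z up, the work surface at z = 0. Lengths are in m, angles in rad, forces in N, time in s.
With the tool pointing down it reaches from about 0.3 to 0.875 m from the base axis. Payload 6.4 kg.
Tool frame: the origin (TCP) lies between the finger pads; the fingertips stand 25 mm ahead of it and the grasp point (between the pads) lies 6 mm ahead of it; z points along the fingers, y is the line along which they close (so a half turn about z gives the same grasp; the last joint's range is limited). The gripper opens to 85 mm and grips with 20 to 120 N. Pads are 22 mm wide; open, the fingers measure 114 mm over their backs; the gripper's body (76 mm by 85 mm) begins 54 mm behind the grasp point. The pads swing forward as they close: fully open they stand 13 mm farther back than shut.
Start: joints at [-1.419, 0.181, 1.607, -0, 1.354, -0.206], TCP at [0.201, -0.539, 0.23] pointing down, gripper open.
Joint ranges: [-2.99, 2.99], [-0.89, 2.07], [0.3, 2.58], [-1.14, 4.28], [0, 2.63], [-3.12, 3.12]. Speed limits (rad/s): [2.57, 2.57, 3.01, 3.14, 3.14, 3.14].

INTERFACE

Orientations are given as a unit quaternion [w, x, y, z].
In Python, from bench import ctrl gives the robot as it stands.
- The arm moves only by the tool servo_tool, never from a script. Its argument "series" is text: rows parted by semicolons, each of 7 numbers parted by spaces: the gripper command: -1 is fully open, 1 is shut, values between are in proportion, then the shift along the tool's x, y, z in m, then the turn, a rotation vector about the tool's x, y, z in degrees. A call has 1 to 12 rows; each row is the pose to reach, as a shift and turn from the pose commanded when the call began, along the tool's axes at that moment; what a row does not reach only later rows make up. A row lasts 1/12 s, in which the tool goes at most 41.7 mm and 7.16 degrees, less where a joint would pass 70% of its speed; a pose out of reach is approached as far as the arm can. A call with a gripper value outside its range is refused whole. The fingers move at their own pace and stop on an object; the grip force is fixed at half the most. Time passes only in rows, so rows that repeat a pose let the fingers close. It gives the time, the measured TCP pose, the force, the opening and the grip force at its end, in the units of the state.
- ctrl.get_obs(): the state, without advancing time (a new reading comes with each control period).
- ctrl.camera(name): name is "scene" or "top" or "wrist"; returns a dict with "img" (384x512x3 uint8, red, green, blue), "z_map" (384x512 float32, m along the optical axis (not along the pixel's ray), 0 where there is no reading), "fovy" (degrees; the focal length in pixels is half the picture's height over the tangent of half this angle, whatever the lens; pixels are square), "cx", "cy" (the principal point, pixels), "extrinsics" (4x4, takes a point from camera to world coordinates); the wrist camera has in their place "T_tool_cam" (4x4, takes a point from camera to tool coordinates, whose origin is the TCP and whose axes are the flange's). Camera axes: x right, y down, z forward; pixel columns grow to the right and rows downward; lengths in m; the calibration is good to about 2 mm. The wrist camera is an equidistant fisheye: a pixel r from the principal point sees the ray r / f radians off the axis. A picture is of the moment at which its call begins: read the wrist's pose just before it.
- ctrl.hand_in(): hands the job in; it is judged then, once.
The state is a dict: "time_s": time; "q": joint angles; "dq": joint speeds; "joint_efforts": joint torques, N m; "eef_pos": TCP position; "eef_rot": TCP orientation; "wrist_force": force on the tool from outside, world axes, zero at the start; "torque": the same for the moment, N m; "opening": opening from 0.0 (shut) to 1.0 (fully open); "grasp_force": force on a finger pad.
Only numpy, scipy, OpenCV 4.12 (cv2) and the standard library are available. Lean on these libraries where they do the work, as an engineer would, in place of code of your own. Each camera call takes 0.05 s, during which the arm holds its last target. There are 200 camera calls.

## Working session

There is one attempt and no reset: what is moved stays moved. The work goes in short steps, Python scripts to look and compute and a tool call to move; the robot and the scene stay as the last step left them, time stands still between calls to the robot, and variables do not carry over. Pictures are saved under pics/ and viewed, at most 14 in all, crops included, and the job is handed in when it is done.

Besides the shell and the picture viewer there is one more tool, called after "Emit:" as name(argument=value, ...) on one line, values as JSON. servo_tool: Moves the arm, as the interface text tells. Its arguments: {"type":"object","properties":{"series":{"type":"string"}},"required":["series"]}

```bash
ls; mkdir -p pics
cat > h.py <<'E'
import numpy as np, cv2
from bench import ctrl
from scipy.spatial.transform import Rotation as R
def rot(q): return R.from_quat([q[1],q[2],q[3],q[0]])
def save(n,im,s=1): cv2.imwrite(n,cv2.resize(im[:,:,::-1],None,fx=s,fy=s,interpolation=cv2.INTER_CUBIC))
E
python3 - <<'E'
from h import *
for n in("top","scene"):
    c=ctrl.camera(n); np.savez(n+".npz",**c); save(f"pics/{n}1.png",c["img"],1.5)
    print(n,c["fovy"],c["cx"],c["cy"],c["extrinsics"].round(3).tolist(),c["z_map"].min(),c["z_map"].max())
o=ctrl.get_obs(); print(o)
E
```

```text
pics
top 45.851350370384964 253.39297627987665 188.0055715046752 [[-0.025, -0.993, 0.117, 0.498], [-0.999, 0.028, 0.022, -0.011], [-0.025, -0.116, -0.993, 1.195], [0.0, 0.0, 0.0, 1.0]] 0.0 2.0596662
scene 45.64007255229581 253.4440159775217 182.05534645589813 [[0.863, 0.421, -0.28, 0.983], [0.506, -0.706, 0.496, -0.623], [0.011, -0.57, -0.822, 1.043], [0.0, 0.0, 0.0, 1.0]] 0.0 3.0679586
{'time_s': 0.1, 'q': array([-1.41932829e+00,  1.81487983e-01,  1.60790233e+00,  4.96007720e-06,
        1.35380112e+00, -2.06260592e-01]), 'dq': array([ 2.22662674e-03, -1.61161063e-03, -1.80701999e-03, -7.39990332e-04,
       -2.57822027e-04, -8.22985720e-05]), 'joint_efforts': array([ 4.13442885e-04, -4.45876729e+01, -3.52236593e+01, -3.42351850e-04,
        4.14878625e-03, -1.58405108e-06]), 'eef_pos': array([ 0.20129735, -0.53808292,  0.22936505]), 'eef_rot': array([-7.99022854e-04,  9.84046160e-01,  1.77911538e-01,  2.43180893e-05]), 'wrist_force': array([-0.61530352,  0.62074271,  1.05287285]), 'torque': array([-0.00986921,  0.00843548,  0.0179332 ]), 'grasp_force': 0.0, 'opening': 0.9983784942933204}
```

View pics/top1.png

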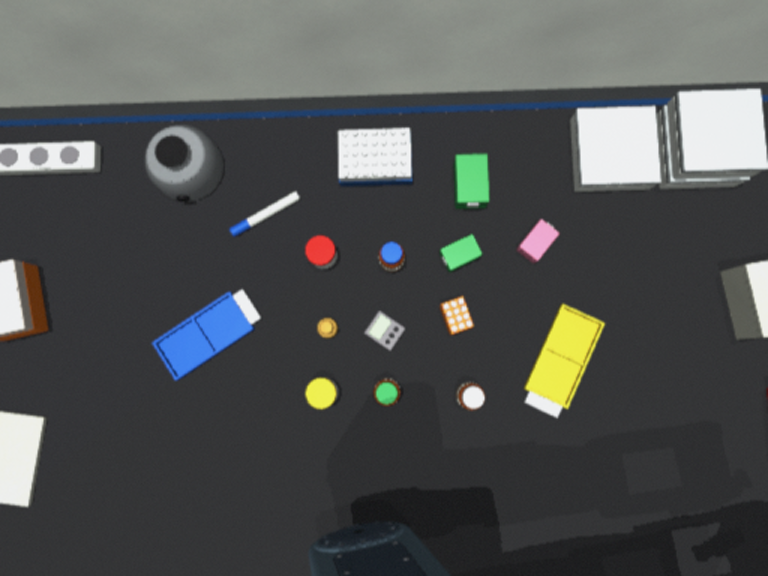

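View pics/scene1.png

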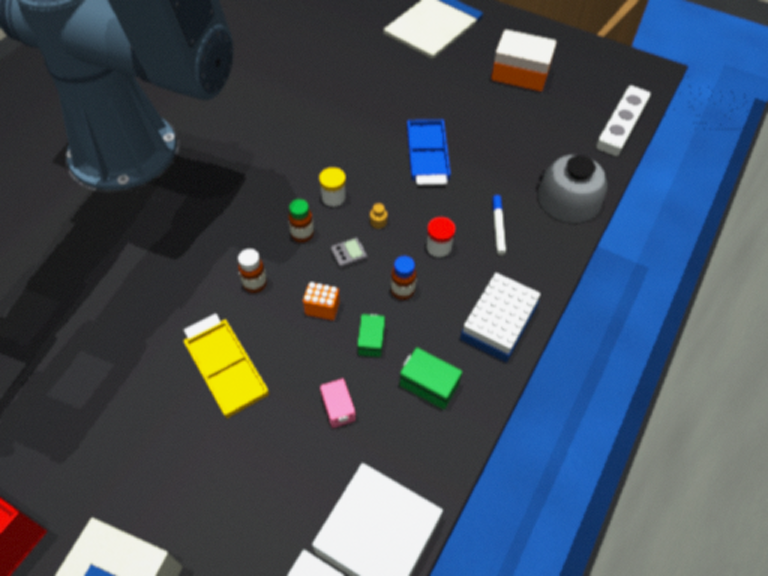

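Top view (1.5x pixels):
- **Stock:** white-cap bottle (473,397), green-cap (387,392), blue-cap (391,253), rack (457,315), red jar (321,250), yellow jar (321,392).
- **Trays:** the blue tray is at left (205,335) with its plate at its upper right. The yellow tray is at right (565,357) with its plate at the bottom.
- **Look-alikes:** the small green box (461,252) is the slide box, the large green one (472,180) is a decoy, and pink (539,240) is not wanted. The white-capped amber bottle at (473,397) is the only one of its kind. Orange items are the rack (457,315) and the brass weight (327,327).

Next I measure by colour masks in both views.

```bash
cat >> h.py <<'E'
def load(n): return dict(np.load(n+".npz"))
def ray(c,uv):
    f=c["img"].shape[0]/2/np.tan(np.radians(c["fovy"]/2)); E=c["extrinsics"]
    d=E[:3,:3]@np.array([(uv[0]-c["cx"])/f,(uv[1]-c["cy"])/f,1]); return E[:3,3],d/np.linalg.norm(d)
def plane(c,uv,z):
    o,d=ray(c,uv); return o+d*(z-o[2])/d[2]
def tri(a,ua,b,ub):
    (o,d),(p,e)=ray(a,ua),ray(b,ub); s=np.linalg.lstsq(np.c_[d,-e],p-o,rcond=None)[0]
    A,B=o+d*s[0],p+e*s[1]; return (A+B)/2,np.linalg.norm(A-B)
def blob(c,uv,rng,box=30,all=False):
    hsv=cv2.cvtColor(c["img"],cv2.COLOR_RGB2HSV); m=np.zeros(hsv.shape[:2],np.uint8)
    for lo,hi in rng: m|=cv2.inRange(hsv,np.array(lo),np.array(hi))
    w=np.zeros_like(m); u,v=map(int,uv); w[max(0,v-box):v+box,max(0,u-box):u+box]=1; m*=w
    cs,_=cv2.findContours(m,cv2.RETR_EXTERNAL,cv2.CHAIN_APPROX_NONE)
    k=max(cs,key=cv2.contourArea); return k[:,0,:].astype(float)
def cen(k):
    x=cv2.moments(k.astype(np.float32)); return np.array([x["m10"],x["m01"]])/x["m00"]
E
cat > m1.py <<'E'
from h import *
T,S=load("top"),load("scene")
W=[((0,0,170),(180,60,255))];G=[((50,120,60),(75,255,255))];RD=[((0,190,110),(4,255,255)),((174,190,110),(180,255,255))]
B=[((105,140,80),(125,255,255))];Y=[((24,150,120),(34,255,255))];O=[((5,150,120),(18,255,255))]
d={"white":((473,397),(249,258),W,12),"green":((387,392),(299,207),G,12),"red":((321,250),(441,230),RD,16),
"yjar":((321,392),(332,178),Y,16),"bluecap":((391,253),(404,265),B,12),"bluetray":((205,335),(428,150),B,45),"yellowtray":((565,357),(225,365),Y,48)}
for n,(a,b,r,bx) in d.items():
    ka,kb=blob(T,np.array(a)/1.5,r,bx),blob(S,np.array(b)/1.5,r,bx)
    p,e=tri(T,cen(ka),S,cen(kb)); print(n,cv2.contourArea(ka.astype(np.float32)),cv2.contourArea(kb.astype(np.float32)),p.round(4),"gap",round(e,4))
    if "tray" in n:
        for z in(.016,): 
            q=np.array([plane(T,u,z)[:2] for u in ka],np.float32); print(" rect",cv2.minAreaRect(q))
k=blob(T,np.array((457,315))/1.5,O+W,16); q=np.array([plane(T,u,.046)[:2] for u in k],np.float32); print("rack",cv2.minAreaRect(q))
for n,uv in(("bplate",(247,307)),("yplate",(545,404))):
    k=blob(T,np.array(uv)/1.5,W,14); print(n,plane(T,cen(k),.014).round(4))
E
python3 m1.py
```

```text
white 144.5 99.5 [ 0.4395 -0.1305  0.0795] gap 0.0019
green 135.5 127.0 [0.4495 0.0092 0.0758] gap 0.0018
red 250.5 211.5 [0.6909 0.1164 0.054 ] gap 0.0015
yjar 309.5 190.5 [0.451  0.1187 0.0561] gap 0.0015
bluecap 141.0 141.0 [ 0.68   -0.0048  0.0767] gap 0.0014
bluetray 1857.5 930.0 [0.5522 0.3303 0.0105] gap 0.0017
 rect ((0.5524489879608154, 0.3268469274044037), (0.08230242878198624, 0.16312965750694275), 32.44186782836914)
yellowtray 1881.0 1840.5 [ 0.504  -0.298   0.0073] gap 0.0032
 rect ((0.5025893449783325, -0.29674768447875977), (0.08013823628425598, 0.1613960862159729), 63.33494567871094)
rack ((0.5735570788383484, -0.11115514487028122), (0.055990591645240784, 0.0398569218814373), 19.77376365661621)
bplate [0.6007 0.2507 0.014 ]
yplate [ 0.4211 -0.2567  0.014 ]
```

Run:
```python
from h import *
T,S=load("top"),load("scene")
a=cv2.resize(T["img"][120:290,195:350],None,fx=3.4,fy=3.4)[:560];b=cv2.resize(S["img"][100:290,100:330],None,fx=2,fy=2)
save("pics/crop.png",a)
```

```text
(no output)
```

View pics/crop.png

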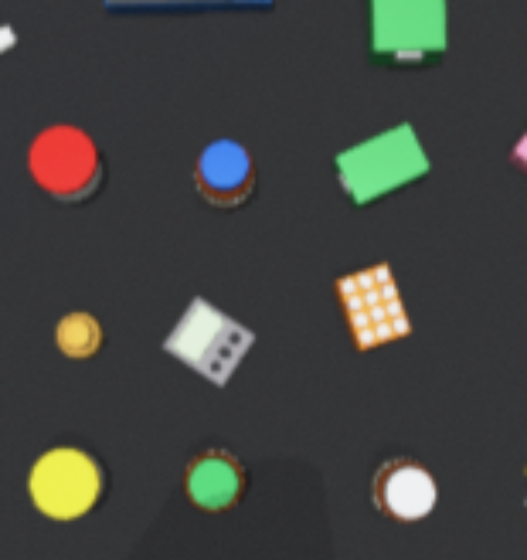

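The crop confirms the choice: white-cap bottle (410,490), rack (373,307), green-cap (214,483), red jar (63,160). The small green slide box is at (382,163), apart from the larger one above it. Triangulated heights are caps about 77–80 mm and lid about 54–56 mm at mid-patch, and they fit the text.

```bash
cat > mv.py <<'E'
import sys
from h import *
# args: quadruples of x y ztcp yaw_deg ('-' keeps); prints shift/turn in tool axes from the current pose
o=ctrl.get_obs(); r=rot(o["eef_rot"]); p=o["eef_pos"]; X=r.as_matrix()[:,0]; psi=np.degrees(np.arctan2(X[1],X[0]))
print("t",o["time_s"],"p",p.round(4),"psi",psi.round(1),"q6",o["q"][5].round(2),"open",round(o["opening"],3),"g",round(o["grasp_force"],1),"F",o["wrist_force"].round(1))
a=sys.argv[1:]
for i in range(0,len(a),4):
    t=[float(v) if v!='-' else p[j] for j,v in enumerate(a[i:i+3])]; y=float(a[i+3]) if a[i+3]!='-' else psi
    d=R.from_euler("z",y,degrees=True)*R.from_euler("x",180,degrees=True)
    print("shift mm",(r.inv().apply(np.array(t)-p)*1000).round(1),"turn",np.degrees((r.inv()*d).as_rotvec()).round(1))
E
python3 mv.py .4395 -.1305 .16 - .4395 -.1305 .044 -
```

```text
t 0.1 p [ 0.2013 -0.5381  0.2294] psi 20.5 q6 -0.21 open 0.998 g 0.0 F [-0.6  0.6  1.1]
shift mm [ 365.8 -298.3   70. ] turn [-0.1 -0.   0. ]
shift mm [ 365.8 -298.1  186. ] turn [-0.1 -0.   0. ]
```

Emit:
servo_tool(series="-1 0.015 -0.012 0.003 0 0 0; -1 0.046 -0.037 0.009 0 0 0; -1 0.077 -0.063 0.015 0 0 0; -1 0.108 -0.088 0.021 0 0 0; -1 0.139 -0.113 0.027 0 0 0; -1 0.170 -0.138 0.033 0 0 0; -1 0.201 -0.164 0.039 0 0 0; -1 0.232 -0.189 0.045 0 0 0; -1 0.263 -0.215 0.051 0 0 0; -1 0.294 -0.240 0.057 0 0 0; -1 0.325 -0.265 0.063 0 0 0; -1 0.350 -0.285 0.068 0 0 0")

```text
time_s: 1.1
eef_pos: [0.4299, -0.1463, 0.1617]
eef_rot: [-0.0, 0.984, 0.178, -0.0]
wrist_force: [0.3, 0.1, 0.1]
opening: 0.999
grasp_force: 0.0
```

```bash
python3 - <<'E'
from h import *
o=ctrl.get_obs(); c=ctrl.camera("wrist"); np.savez("w1.npz",p=o["eef_pos"],q=o["eef_rot"],**c); save("pics/w1.png",c["img"]); print(c["fovy"],c["cx"],c["cy"],c["T_tool_cam"].round(3).tolist())
E
python3 mv.py .4395 -.1305 .16 - .4395 -.1305 .044 -
```

```text
65.70646984690485 258.48829765234115 190.7725750625927 [[-0.0, -0.949, -0.316, 0.082], [1.0, -0.0, 0.0, 0.0], [-0.0, -0.316, 0.949, -0.144], [0.0, 0.0, 0.0, 1.0]]
t 1.15 p [ 0.4311 -0.1422  0.1607] psi 20.7 q6 0.63 open 1.004 g 0.0 F [-0.6  4.2 -1.1]
shift mm [12.  -8.   0.7] turn [-0.2 -0.1  0. ]
shift mm [ 11.8  -7.5 116.7] turn [-0.2 -0.1  0. ]
```

View pics/w1.png

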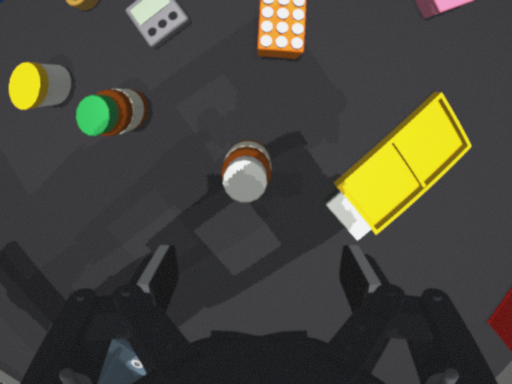

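Wrist view: white cap at (246,181), green cap (97,115), rack (283,27), and the yellow tray at right with its plate at (350,215). I'll check the cap position by ray before descending.

```bash
cat >> h.py <<'E'
def wplane(c,uv,z):
    f=192/np.tan(np.radians(float(c["fovy"])/2)); dx,dy=uv[0]-c["cx"],uv[1]-c["cy"]; r=np.hypot(dx,dy); t=r/f
    d=np.array([np.sin(t)*dx/r,np.sin(t)*dy/r,np.cos(t)]); M=rot(c["q"]).as_matrix(); T=c["T_tool_cam"]
    d=M@T[:3,:3]@d; o=c["p"]+M@T[:3,3]; return o+d*(z-o[2])/d[2]
E
python3 - <<'E'
from h import *
c=load("w1"); W=[((0,0,110),(180,60,255))];G=[((50,120,60),(80,255,255))]
for n,uv,r in(("white",(246,181),W),("green",(97,115),G)):
    k=blob(c,uv,r,24); print(n,cen(k),wplane(c,cen(k),.078).round(4))
print("yellow plate",wplane(c,(350,215),.014).round(4), "rack",wplane(c,(283,27),.05).round(4))
E
python3 mv.py
```

```text
white [244.55402685 179.0614094 ] [ 0.4409 -0.1308  0.078 ]
green [ 95.72091225 114.4950393 ] [0.4508 0.007  0.078 ]
yellow plate [ 0.4247 -0.2562  0.014 ] rack [ 0.5699 -0.1163  0.05  ]
t 1.15 p [ 0.4311 -0.1422  0.1607] psi 20.7 q6 0.63 open 1.004 g 0.0 F [-0.6  4.2 -1.1]
```

Emit:
servo_tool(series="-1 0.010 -0.008 0 0 0 0; -1 0.016 -0.013 0 0 0 0; -1 0.016 -0.013 0.015 0 0 0; -1 0.016 -0.013 0.035 0 0 0; -1 0.016 -0.013 0.055 0 0 0; -1 0.016 -0.013 0.075 0 0 0; -1 0.016 -0.013 0.095 0 0 0; -1 0.016 -0.013 0.110 0 0 0; -1 0.016 -0.013 0.117 0 0 0; -1 0.016 -0.013 0.117 0 0 0; 1 0.016 -0.013 0.117 0 0 0; 1 0.016 -0.013 0.117 0 0 0")

```text
time_s: 2.15
eef_pos: [0.4406, -0.1319, 0.0462]
eef_rot: [0.001, 0.984, 0.178, 0.001]
wrist_force: [-0.6, -0.3, 0.5]
opening: 0.75
grasp_force: 0.0
```

Emit:
servo_tool(series="1 0 0 0 0 0 0; 1 0 0 0 0 0 0; 1 0 0 0 0 0 0; 1 0 0 0 0 0 0; 1 0 0 0 0 0 0; 1 0 0 0 0 0 0; 1 0 0 -0.003 0 0 0; 1 0 0 -0.010 0 0 0")

```text
time_s: 2.82
eef_pos: [0.4394, -0.131, 0.0552]
eef_rot: [-0.0, 0.984, 0.178, -0.0]
wrist_force: [-0.2, 0.3, -2.5]
opening: 0.475
grasp_force: 60.7
```

```bash
python3 mv.py .573 .294 .19 - .573 .294 .048 -
```

```text
t 2.8167 p [ 0.4394 -0.131   0.0552] psi 20.5 q6 0.66 open 0.475 g 60.7 F [-0.2  0.3 -2.5]
shift mm [ 274.  -351.3 -134.7] turn [-0.  0. -0.]
shift mm [ 274.1 -351.2    7.3] turn [-0.  0. -0.]
```

Emit:
servo_tool(series="1 0 0 -0.015 0 0 0; 1 0 0 -0.045 0 0 0; 1 0 0 -0.075 0 0 0; 1 0.005 -0.006 -0.105 0 0 0; 1 0.020 -0.025 -0.125 0 0 0; 1 0.040 -0.051 -0.135 0 0 0; 1 0.061 -0.078 -0.135 0 0 0; 1 0.082 -0.105 -0.135 0 0 0; 1 0.103 -0.132 -0.135 0 0 0; 1 0.124 -0.159 -0.135 0 0 0; 1 0.145 -0.186 -0.135 0 0 0; 1 0.166 -0.213 -0.135 0 0 0")

```text
time_s: 3.82
eef_pos: [0.5208, 0.1281, 0.1908]
eef_rot: [0.0, 0.984, 0.178, 0.0]
wrist_force: [0.8, -0.6, -2.3]
opening: 0.471
grasp_force: 61.1
```

Emit:
servo_tool(series="1 0.021 -0.027 0 0 0 0; 1 0.042 -0.054 0 0 0 0; 1 0.063 -0.081 0 0 0 0; 1 0.082 -0.105 0.005 0 0 0; 1 0.097 -0.124 0.015 0 0 0; 1 0.105 -0.135 0.030 0 0 0; 1 0.108 -0.138 0.050 0 0 0; 1 0.108 -0.138 0.070 0 0 0; 1 0.108 -0.138 0.085 0 0 0; 1 0.108 -0.138 0.095 0 0 0; 1 0.108 -0.138 0.100 0 0 0; 1 0.108 -0.138 0.100 0 0 0")

```text
time_s: 4.82
eef_pos: [0.5729, 0.2931, 0.0893]
eef_rot: [0.0, 0.984, 0.178, -0.001]
wrist_force: [-0.3, 0.2, -1.1]
opening: 0.471
grasp_force: 61.1
```

```bash
python3 - <<'E'
from h import *
o=ctrl.get_obs(); c=ctrl.camera("wrist"); np.savez("w2.npz",p=o["eef_pos"],q=o["eef_rot"],**c); save("pics/w2.png",c["img"])
E
python3 mv.py .573 .294 .0484 -
```

```text
t 4.8667 p [0.5736 0.2933 0.0904] psi 20.5 q6 1.5 open 0.472 g 61.1 F [-0.2 -0.5 -1.2]
shift mm [-0.3 -0.8 42. ] turn [-0.  0. -0.]
```

View pics/w2.png

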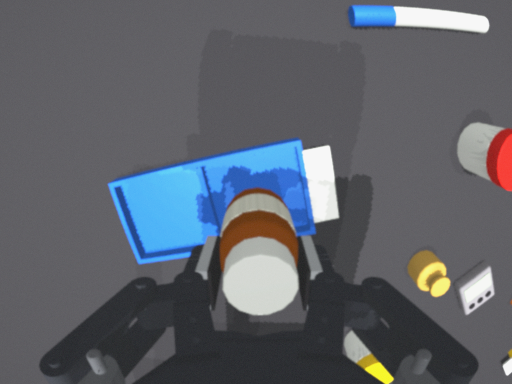

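The bottle hangs upright at (260,260) over the plate-side compartment; plate at (320,185). Lowering.

Emit:
servo_tool(series="1 0 0 0.010 0 0 0; 1 0 0 0.022 0 0 0; 1 0 0 0.030 0 0 0; 1 0 0 0.035 0 0 0; 1 0 0 0.037 0 0 0; 1 0 0 0.039 0 0 0; 1 0 0 0.040 0 0 0; 1 0 0 0.041 0 0 0; 1 0 0 0.041 0 0 0; 1 0 0 0.041 0 0 0")

```text
time_s: 5.7
eef_pos: [0.5743, 0.2938, 0.0511]
eef_rot: [-0.0, 0.984, 0.178, 0.001]
wrist_force: [-3.5, -0.8, 7.2]
opening: 0.476
grasp_force: 62.0
```

```bash
python3 mv.py
```

```text
t 5.7 p [0.5743 0.2938 0.0511] psi 20.5 q6 1.5 open 0.476 g 62.0 F [-3.5 -0.8  7.2]
```

Contact felt (about 8 N). Release and rise.

Emit:
servo_tool(series="0 0 0 0 0 0 0; -0.3 0 0 0 0 0 0; -0.6 0 0 0 0 0 0; -0.6 0 0 0 0 0 0; -0.6 0 0 0 0 0 0; -0.6 0 0 -0.010 0 0 0; -0.6 0 0 -0.030 0 0 0; -0.6 0 0 -0.060 0 0 0; -1 0 0 -0.095 0 0 0; -1 0 0 -0.125 0 0 0; -1 0 0 -0.130 0 0 0; -1 0 0 -0.130 0 0 0")

```text
time_s: 6.7
eef_pos: [0.5757, 0.2941, 0.1836]
eef_rot: [-0.0, 0.984, 0.178, 0.004]
wrist_force: [0.3, -0.4, -0.1]
opening: 1.001
grasp_force: 0.0
```

```bash
python3 - <<'E'
from h import *
o=ctrl.get_obs(); c=ctrl.camera("wrist"); np.savez("w3.npz",p=o["eef_pos"],q=o["eef_rot"],**c); save("pics/w3.png",c["img"])
E
python3 mv.py .5725 -.113 .15 19.5 .5725 -.113 .041 19.5
```

```text
t 6.75 p [0.5743 0.2936 0.1809] psi 20.5 q6 1.5 open 0.999 g 0.0 F [-0.7  0.9 -1.6]
shift mm [-144.2  380.3   30.5] turn [ 0.  -0.2  1. ]
shift mm [-144.5  380.2  139.5] turn [ 0.  -0.2  1. ]
```

View pics/w3.png

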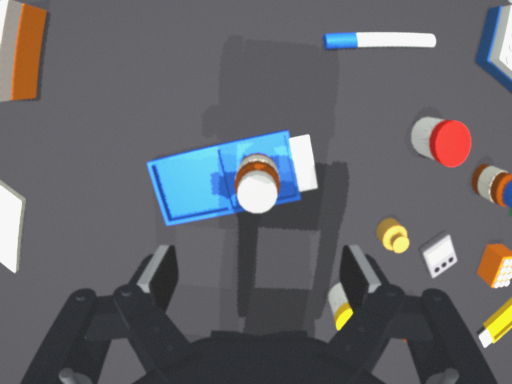

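The white-cap bottle stands upright in the plate-side compartment (cap at (258,190), plate (305,163)). On to the rack.

Emit:
servo_tool(series="-1 -0.007 0.019 0.002 0 0 0.5; -1 -0.020 0.053 0.005 0 0 1; -1 -0.034 0.090 0.008 0 0 1; -1 -0.048 0.126 0.011 0 0 1; -1 -0.062 0.163 0.014 0 0 1; -1 -0.076 0.200 0.017 0 0 1; -1 -0.090 0.237 0.020 0 0 1; -1 -0.104 0.274 0.023 0 0 1; -1 -0.118 0.310 0.026 0 0 1; -1 -0.131 0.345 0.029 0 0 1; -1 -0.140 0.370 0.030 0 0 1; -1 -0.144 0.380 0.030 0 0 1")

```text
time_s: 7.75
eef_pos: [0.5701, -0.1163, 0.1468]
eef_rot: [-0.001, 0.986, 0.168, -0.002]
wrist_force: [-0.8, 0.9, -0.3]
opening: 1.001
grasp_force: 0.0
```

Emit:
servo_tool(series="-1 0 0 0 0 0 0; -1 0 0 0 0 0 0")

```text
time_s: 7.92
eef_pos: [0.5709, -0.1123, 0.1479]
eef_rot: [-0.001, 0.986, 0.169, -0.001]
wrist_force: [0.4, 1.1, -0.5]
opening: 1.002
grasp_force: 0.0
```

```bash
cat > rk.py <<'E'
from h import *
o=ctrl.get_obs(); c=ctrl.camera("wrist"); np.savez("w4.npz",p=o["eef_pos"],q=o["eef_rot"],**c); c=load("w4")
save("pics/w4.png",c["img"])
k=blob(c,(256,180),[((0,150,90),(20,255,255))],70); k=cv2.convexHull(k.astype(np.float32))[:,0]
ap=cv2.approxPolyDP(k,4,True)[:,0]; print(ap.tolist())
for z in(.0,.046):print([wplane(c,u,z)[:2].round(4).tolist() for u in ap]); print(cv2.minAreaRect(np.array([wplane(c,u,z)[:2] for u in k],np.float32)))
E
python3 rk.py; python3 mv.py
```

```text
[[242.0, 147.0], [282.0, 149.0], [286.0, 161.0], [281.0, 214.0], [239.0, 212.0]]
[[0.5939, -0.087], [0.6053, -0.1252], [0.5952, -0.1333], [0.5395, -0.149], [0.5268, -0.1061]]
((0.5670102834701538, -0.11701251566410065), (0.07272418588399887, 0.04800267517566681), 17.546428680419922)
[[0.6025, -0.0868], [0.6121, -0.119], [0.6035, -0.1258], [0.5567, -0.139], [0.546, -0.1029]]
((0.5798395276069641, -0.11210008710622787), (0.061245277523994446, 0.04042584449052811), 17.546428680419922)
t 7.9667 p [ 0.5711 -0.1116  0.1482] psi 19.5 q6 0.83 open 1.004 g 0.0 F [ 0.8  0.4 -1. ]
```

View pics/w4.png

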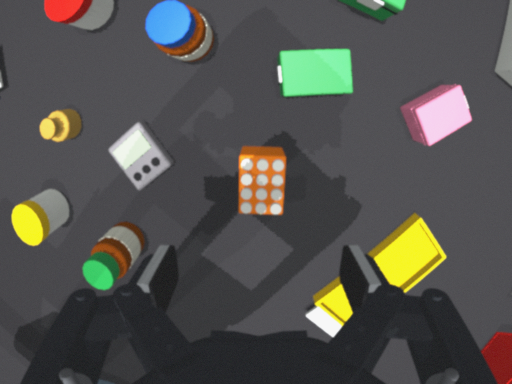

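The rack's top face spans (239–286, 158–214), centred under the tool and turned about 17°. Nothing stands in the fingers' way. Going down and gripping across the 40 mm side.

Emit:
servo_tool(series="-1 0.004 0.001 0.010 0 0 2.5; -1 0.004 0.001 0.030 0 0 2.5; -1 0.004 0.001 0.055 0 0 2.5; -1 0.004 0.001 0.080 0 0 2.5; -1 0.004 0.001 0.097 0 0 2.5; -1 0.004 0.001 0.105 0 0 2.5; -1 0.004 0.001 0.107 0 0 2.5; -1 0.004 0.001 0.107 0 0 2.5; 1 0.004 0.001 0.107 0 0 2.5; 1 0.004 0.001 0.107 0 0 2.5; 1 0.004 0.001 0.107 0 0 2.5; 1 0.004 0.001 0.107 0 0 2.5")

```text
time_s: 8.97
eef_pos: [0.5765, -0.1128, 0.0432]
eef_rot: [0.0, 0.989, 0.148, 0.001]
wrist_force: [-0.7, 3.0, 8.1]
opening: 0.453
grasp_force: 5.3
```

Emit:
servo_tool(series="1 0 0 0 0 0 0; 1 0 0 0 0 0 0; 1 0 0 0 0 0 0; 1 0 0 0 0 0 0; 1 0 0 -0.003 0 0 0; 1 0 0 -0.010 0 0 0; 1 0 0 -0.035 0 0 0; 1 0 0 -0.070 0 0 0; 1 0 0 -0.105 0 0 0; 1 0 0 -0.125 0 0 0; 1 0 0 -0.130 0 0 0; 1 0 0 -0.130 0 0 0")

```text
time_s: 9.97
eef_pos: [0.5772, -0.1132, 0.1748]
eef_rot: [0.001, 0.989, 0.148, 0.002]
wrist_force: [0.4, -0.1, -0.3]
opening: -0.002
grasp_force: 0.0
```

```bash
python3 - <<'E'
from h import *
o=ctrl.get_obs(); c=load("w3")
# blue tray corners from wrist picture w3 at rim height
B=[((100,140,80),(125,255,255))]
k=blob(c,(225,178),B,85); print(cv2.minAreaRect(np.array([wplane(c,u,.016)[:2] for u in k],np.float32)), "plate",wplane(c,(306,163),.014).round(4))
E
python3 mv.py .5315 .360 .175 122.5
```

```text
((0.5540454983711243, 0.32794374227523804), (0.08058450371026993, 0.16144594550132751), 32.46392059326172) plate [0.6038 0.2487 0.014 ]
t 9.9667 p [ 0.5772 -0.1132  0.1748] psi 17.0 q6 0.88 open -0.002 g 0.0 F [ 0.4 -0.1 -0.3]
shift mm [  94.6 -465.9   -1.3] turn [   0.3    0.  -105.5]
```

The grip was lost (shut on nothing). I need a look.

```bash
sed -i 's/w4/w5/g' rk.py; python3 rk.py; python3 mv.py
```

```text
[[274.0, 148.0], [277.0, 208.0], [238.0, 208.0], [239.0, 150.0]]
[[0.6065, -0.1229], [0.5411, -0.1476], [0.528, -0.1045], [0.5934, -0.0871]]
((0.5670116543769836, -0.1156744658946991), (0.07141205668449402, 0.04699546471238136), 17.929365158081055)
[[0.6135, -0.1181], [0.5575, -0.1392], [0.5463, -0.1024], [0.6022, -0.0875]]
((0.5796656012535095, -0.11189261078834534), (0.06110823154449463, 0.04021463170647621), 17.92936897277832)
t 10.0167 p [ 0.576  -0.1127  0.1727] psi 17.0 q6 0.88 open -0.001 g 0.0 F [0.5 0.7 0.5]
```

View pics/w5.png

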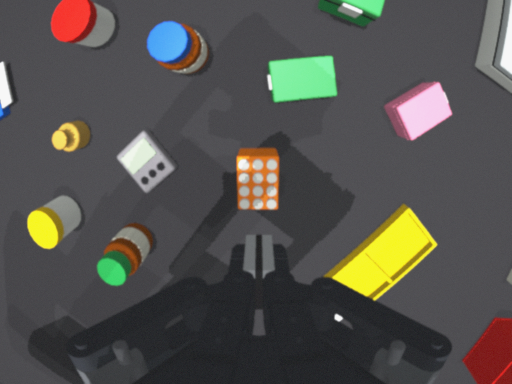

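The rack stands upright and unmoved at (258,180), so the pads slipped off it. I'll check the true heights from the depth maps before retrying.

Run:
```python
from h import *
T=load("top"); f=192/np.tan(np.radians(T["fovy"]/2)); v,u=np.mgrid[:384,:512]; z=T["z_map"]
P=np.stack([(u-T["cx"])/f*z,(v-T["cy"])/f*z,z],-1)@T["extrinsics"][:3,:3].T+T["extrinsics"][:3,3]
for n,(a,b) in {"rack":(457,315),"white":(473,397),"green":(387,392),"red":(321,250),"bluetray":(205,335),"ytray":(565,357),"bench":(420,340)}.items():
    a,b=int(a/1.5),int(b/1.5); q=P[b-6:b+7,a-6:a+7,2]; print(n,np.percentile(q,[5,25,50,75,95]).round(4))
for w in("w4","w5"):
    c=load(w); print(w,c["z_map"][175:205:10,245:275:10].round(3).tolist())
c=load("w4"); M=rot(c["q"]).as_matrix()@c["T_tool_cam"][:3,:3]; o=c["p"]+rot(c["q"]).as_matrix()@c["T_tool_cam"][:3,3]
F=192/np.tan(np.radians(float(c["fovy"])/2))
for (x,y) in((262,170),(262,195),(255,205),(200,230),(150,265),(365,265),(170,260),(345,260)):
    dx,dy=x-c["cx"],y-c["cy"]; r=np.hypot(dx,dy)+1e-9; t=r/F; d=np.array([np.tan(t)*dx/r,np.tan(t)*dy/r,1])*c["z_map"][y,x]
    print((x,y),(o+M@d).round(4), "tool",(c["T_tool_cam"][:3,:3]@d+c["T_tool_cam"][:3,3]).round(4))
# finger tips in tool frame, w2 (gripping 44 mm) and w5 (shut)
for w,pts in(("w2",((207,245),(212,265),(310,245),(305,265))),("w5",((252,240),(266,240),(250,250)))):
    c=load(w)
    for x,y in pts:
        dx,dy=x-c["cx"],y-c["cy"]; r=np.hypot(dx,dy); t=r/F; d=np.array([np.tan(t)*dx/r,np.tan(t)*dy/r,1])*c["z_map"][y,x]
        print(w,(x,y),(c["T_tool_cam"][:3,:3]@d+c["T_tool_cam"][:3,3]).round(4))
```

```text
rack [0.0424 0.045  0.0474 0.0499 0.0525]
white [0.059  0.079  0.0814 0.0829 0.0852]
green [0.0582 0.079  0.0808 0.0828 0.0849]
red [0.0561 0.0584 0.0598 0.0613 0.063 ]
bluetray [0.     0.0024 0.0041 0.0067 0.015 ]
ytray [-0.0003  0.002   0.0037  0.0067  0.0156]
bench [-0.0045 -0.0021 -0.0005  0.0008  0.0036]
w4 [[0.25099998712539673, 0.2549999952316284, 0.25099998712539673], [0.25699999928474426, 0.25699999928474426, 0.25600001215934753], [0.25600001215934753, 0.25999999046325684, 0.25699999928474426]]
w5 [[0.2770000100135803, 0.27799999713897705, 0.28200000524520874], [0.2849999964237213, 0.28600001335144043, 0.2849999964237213], [0.28200000524520874, 0.289000004529953, 0.289000004529953]]
(262, 170) [ 0.5903 -0.1089  0.0502] tool [0.0196 0.0034 0.0976]
(262, 195) [ 0.569  -0.1165  0.049 ] tool [-0.003   0.0035  0.0989]
(255, 205) [ 0.5572 -0.1142  0.0461] tool [-0.0134 -0.0026  0.1018]
(200, 230) [ 0.4921 -0.0721  0.0008] tool [-0.0607 -0.0639  0.1473]
(150, 265) [ 0.5665 -0.0638  0.1859] tool [ 0.0119 -0.0473 -0.0379]
(365, 265) [ 0.5976 -0.1535  0.1849] tool [ 0.0115  0.0476 -0.0372]
(170, 260) [ 0.5629 -0.0702  0.172 ] tool [ 0.0064 -0.0424 -0.0241]
(345, 260) [ 0.5902 -0.1512  0.17  ] tool [ 0.0053  0.043  -0.0222]
w2 (207, 245) [ 0.0118 -0.0246 -0.0177]
w2 (212, 265) [ 0.0106 -0.0199 -0.0337]
w2 (310, 245) [ 0.012   0.0255 -0.0181]
w2 (305, 265) [ 0.0101  0.021  -0.033 ]
w5 (252, 240) [ 0.0117 -0.0028 -0.0116]
w5 (266, 240) [ 0.0112  0.0042 -0.0107]
w5 (250, 250) [ 0.0112 -0.0036 -0.0209]
```

Heights match the text. But the depth map puts the fingertips about 10–20 mm *behind* the reported TCP, not 25 mm ahead. That explains passing over the rack and the high grip on the bottle's cap. I'll measure the tip level properly.

```bash
cat > tips.py <<'E'
from h import *
import sys
def cloud(c):
    F=192/np.tan(np.radians(float(c["fovy"])/2)); v,u=np.mgrid[:384,:512]; dx,dy=u-c["cx"],v-c["cy"]; r=np.hypot(dx,dy)+1e-9; t=np.tan(r/F)
    d=np.stack([t*dx/r,t*dy/r,np.ones_like(r)],-1)*c["z_map"][...,None]; return d@c["T_tool_cam"][:3,:3].T+c["T_tool_cam"][:3,3]
if __name__=="__main__":
    for w,vs in(("w4",range(244,262,2)),("w2",range(234,256,2)),("w5",range(230,250,2))):
        c=load(w); P=cloud(c); us={"w4":(160,168,350,358),"w2":(208,212,306,310),"w5":(251,264,268)}[w]
        for u in us: print(w,u,[(v,*(P[v,u]*1000).round().astype(int).tolist()) for v in vs])
E
python3 tips.py
```

```text
w4 160 [(244, -80, -113, 147), (246, 12, -48, -20), (248, 11, -48, -21), (250, 12, -47, -24), (252, 12, -46, -26), (254, 11, -46, -27), (256, 11, -46, -28), (258, 12, -45, -31), (260, 12, -44, -33)]
w4 168 [(244, -80, -104, 148), (246, 12, -44, -20), (248, 12, -43, -22), (250, 12, -43, -23), (252, 12, -42, -26), (254, 11, -42, -26), (256, 10, -42, -27), (258, 10, -42, -28), (260, 9, -42, -28)]
w4 350 [(244, -80, 106, 147), (246, 12, 45, -20), (248, 12, 45, -22), (250, 12, 44, -24), (252, 12, 44, -26), (254, 11, 43, -27), (256, 11, 43, -28), (258, 11, 43, -30), (260, 9, 43, -29)]
w4 358 [(244, -79, 115, 146), (246, 12, 49, -20), (248, 11, 49, -21), (250, 11, 49, -23), (252, 11, 48, -25), (254, 11, 48, -27), (256, 11, 47, -28), (258, 11, 46, -31), (260, 12, 45, -33)]
w2 208 [(234, -34, -43, 86), (236, 11, -26, -7), (238, 12, -25, -10), (240, 12, -25, -12), (242, 12, -24, -15), (244, 12, -24, -17), (246, 12, -24, -19), (248, 11, -24, -20), (250, 12, -23, -22), (252, 12, -23, -24), (254, 12, -23, -26)]
w2 212 [(234, -34, -40, 85), (236, 12, -23, -8), (238, 12, -23, -11), (240, 12, -23, -
[... 516 characters left out ...]
26, -18), (248, 11, 25, -20), (250, 11, 25, -22), (252, 12, 24, -25), (254, 11, 24, -26)]
w5 251 [(230, -74, -8, 175), (232, -76, -8, 175), (234, -79, -8, 175), (236, 12, -3, -7), (238, 13, -3, -11), (240, 12, -3, -12), (242, 11, -3, -13), (244, 12, -3, -16), (246, 11, -3, -17), (248, 11, -3, -19)]
w5 264 [(230, -73, 7, 174), (232, -76, 7, 175), (234, -79, 7, 174), (236, 11, 3, -5), (238, 11, 3, -9), (240, 12, 3, -11), (242, 11, 3, -13), (244, 12, 3, -16), (246, 12, 3, -18), (248, 11, 3, -18)]
w5 268 [(230, -74, 12, 175), (232, -76, 12, 175), (234, -79, 12, 175), (236, 11, 5, -7), (238, 11, 5, -8), (240, 11, 5, -11), (242, 12, 5, -14), (244, 12, 5, -16), (246, 11, 5, -17), (248, 11, 5, -19)]
```

Tips stand 20 mm behind the TCP open, about 7.5 mm behind at a 40 mm grip, and 6 mm behind shut. So the rack grip needs TCP z ≈ 0.010. Retrying, with a checkpoint on the way down.

Emit:
servo_tool(series="-1 0 0 0 0 0 0; -1 0 0 0.010 0 0 0; -1 0 0 0.030 0 0 0; -1 0 0 0.050 0 0 0; -1 0 0 0.070 0 0 0; -1 0 0 0.090 0 0 0; -1 0 0 0.110 0 0 0; -1 0 0 0.125 0 0 0; -1 0 0 0.133 0 0 0; -1 0 0 0.133 0 0 0")

```text
time_s: 10.85
eef_pos: [0.573, -0.1114, 0.0352]
eef_rot: [-0.002, 0.989, 0.148, -0.003]
wrist_force: [-0.6, 0.4, -0.2]
opening: 1.002
grasp_force: 0.0
```

Emit:
servo_tool(series="-1 0 0 0.008 0 0 0; -1 0 0 0.016 0 0 0; -1 0 0 0.023 0 0 0; -1 0 0 0.028 0 0 0; -1 0 0 0.030 0 0 0; -1 0 0 0.030 0 0 0; 1 0 0 0.030 0 0 0; 1 0 0 0.030 0 0 0; 1 0 0 0.030 0 0 0; 1 0 0 0.030 0 0 0; 1 0 0 0.030 0 0 0; 1 0 0 0.030 0 0 0")

```text
time_s: 11.85
eef_pos: [0.5764, -0.1127, 0.0098]
eef_rot: [0.0, 0.989, 0.148, 0.001]
wrist_force: [0.2, -0.6, 3.7]
opening: 0.46
grasp_force: 61.1
```

Emit:
servo_tool(series="1 0 0 0 0 0 0; 1 0 0 0 0 0 0; 1 0 0 0 0 0 0; 1 0 0 -0.003 0 0 0; 1 0 0 -0.010 0 0 0; 1 0 0 -0.020 0 0 0")

```text
time_s: 12.35
eef_pos: [0.5745, -0.112, 0.0284]
eef_rot: [-0.001, 0.989, 0.148, -0.001]
wrist_force: [0.6, -0.3, 0.1]
opening: 0.459
grasp_force: 60.7
```

```bash
python3 mv.py .533 .361 .165 122.5
```

```text
t 12.35 p [ 0.5745 -0.112   0.0284] psi 17.0 q6 0.88 open 0.459 g 60.7 F [ 0.6 -0.3  0.1]
shift mm [  98.2 -464.7 -135.9] turn [  -0.2   -0.  -105.5]
```

Emit:
servo_tool(series="1 0 0 -0.020 0 0 0; 1 0 0 -0.055 0 0 -3; 1 0 0 -0.090 0 0 -9; 1 0.004 -0.019 -0.120 0 0 -15; 1 0.010 -0.049 -0.135 0 0 -21; 1 0.017 -0.082 -0.140 0 0 -27; 1 0.024 -0.116 -0.140 0 0 -33; 1 0.031 -0.150 -0.140 0 0 -39; 1 0.038 -0.184 -0.140 0 0 -45; 1 0.045 -0.218 -0.140 0 0 -51; 1 0.052 -0.252 -0.140 0 0 -57; 1 0.059 -0.286 -0.140 0 0 -63")

```text
time_s: 13.35
eef_pos: [0.548, 0.1799, 0.17]
eef_rot: [0.0, 0.764, 0.645, 0.0]
wrist_force: [0.4, -0.0, -1.9]
opening: 0.461
grasp_force: 60.6
```

Emit:
servo_tool(series="1 0 0 0 0 0 0; 1 0 0 0 0 0 0")

```text
time_s: 13.52
eef_pos: [0.548, 0.18, 0.1697]
eef_rot: [0.0, 0.765, 0.644, 0.0]
wrist_force: [0.2, 0.7, -1.1]
opening: 0.46
grasp_force: 60.6
```

```bash
python3 mv.py .532 .3605 .090 122.5
```

```text
t 13.5167 p [0.548  0.18   0.1697] psi 80.2 q6 0.28 open 0.46 g 60.6 F [ 0.2  0.7 -1.1]
shift mm [175.1 -46.6  79.7] turn [  0.    0.  -42.3]
```

Emit:
servo_tool(series="1 0.010 -0.003 0 0 0 -6; 1 0.035 -0.009 0 0 0 -12; 1 0.065 -0.017 0 0 0 -18; 1 0.095 -0.025 0 0 0 -24; 1 0.125 -0.033 0 0 0 -30; 1 0.150 -0.040 0 0 0 -36; 1 0.167 -0.045 0.005 0 0 -42.3; 1 0.174 -0.047 0.020 0 0 -42.3; 1 0.175 -0.047 0.045 0 0 -42.3; 1 0.175 -0.047 0.068 0 0 -42.3; 1 0.175 -0.047 0.080 0 0 -42.3; 1 0.175 -0.047 0.080 0 0 -42.3")

```text
time_s: 14.52
eef_pos: [0.5305, 0.356, 0.0847]
eef_rot: [-0.002, 0.484, 0.875, -0.003]
wrist_force: [-0.7, -0.9, -0.7]
opening: 0.463
grasp_force: 60.6
```

```bash
python3 - <<'E'
from h import *
o=ctrl.get_obs(); c=ctrl.camera("wrist"); np.savez("w6.npz",p=o["eef_pos"],q=o["eef_rot"],**c); save("pics/w6.png",c["img"])
E
python3 mv.py .532 .3605 .014 122.5
```

```text
t 14.5667 p [0.5318 0.3568 0.087 ] psi 122.1 q6 -0.15 open 0.46 g 60.6 F [ 0.4  0.8 -1.6]
shift mm [ 3.   2.5 73. ] turn [-0.3 -0.  -0.4]
```

View pics/w6.png

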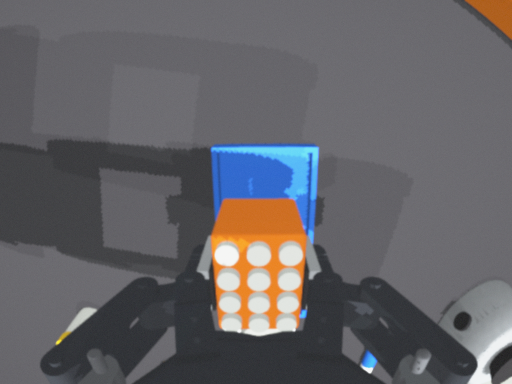

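The rack is gripped square, with the tray's far rim corners at (211,147) and (319,147). A quick check of the compartment position from those corners.

```bash
python3 - <<'E'
from h import *
c=load("w6"); a,b=[wplane(c,u,.016)[:2] for u in((211,146.5),(319,146.5))]; d=b-a; n=np.array([d[1],-d[0]])/np.linalg.norm(d)
print(a,b,np.linalg.norm(d),np.degrees(np.arctan2(d[1],d[0])), "centre", (a+b)/2+n*.041*np.sign(n@(np.array([.553,.3275])-a)))
E
python3 mv.py .532 .3605 .014 122.5
```

```text
[0.47778546 0.37465788] [0.54447379 0.41675727] 0.07886501933887441 32.26363247817091 centre [0.53301607 0.36103794]
t 14.5667 p [0.5318 0.3568 0.087 ] psi 122.1 q6 -0.15 open 0.46 g 60.6 F [ 0.4  0.8 -1.6]
shift mm [ 3.   2.5 73. ] turn [-0.3 -0.  -0.4]
```

Emit:
servo_tool(series="1 0 0 0.010 0 0 0; 1 0 0 0.025 0 0 0; 1 0 0 0.042 0 0 0; 1 0 0 0.055 0 0 0; 1 0 0 0.064 0 0 0; 1 0 0 0.069 0 0 0; 1 0 0 0.072 0 0 0; 1 0 0 0.074 0 0 0; 1 0 0 0.075 0 0 0; 1 0 0 0.075 0 0 0; 1 0 0 0.075 0 0 0")

```text
time_s: 15.48
eef_pos: [0.5332, 0.359, 0.0148]
eef_rot: [0.0, 0.482, 0.876, 0.0]
wrist_force: [-0.1, -0.2, -0.2]
opening: 0.454
grasp_force: 60.6
```

Emit:
servo_tool(series="1 0 0 0.001 0 0 0; 1 0 0 0.001 0 0 0; 1 0 0 0.001 0 0 0")

```text
time_s: 15.73
eef_pos: [0.5334, 0.359, 0.0139]
eef_rot: [0.0, 0.483, 0.876, 0.001]
wrist_force: [0.7, 0.6, 1.8]
opening: 0.46
grasp_force: 60.7
```

Contact. Release gently and rise.

Emit:
servo_tool(series="0 0 0 0 0 0 0; -0.3 0 0 0 0 0 0; -0.6 0 0 0 0 0 0; -0.6 0 0 0 0 0 0; -0.6 0 0 0 0 0 0; -0.6 0 0 -0.010 0 0 0; -0.6 0 0 -0.030 0 0 0; -0.6 0 0 -0.060 0 0 0; -1 0 0 -0.095 0 0 0; -1 0 0 -0.130 0 0 0; -1 0 0 -0.150 0 0 0; -1 0 0 -0.150 0 0 0")

```text
time_s: 16.73
eef_pos: [0.5362, 0.3603, 0.1709]
eef_rot: [0.003, 0.482, 0.876, 0.004]
wrist_force: [0.7, 0.1, 0.8]
opening: 1.0
grasp_force: 0.0
```

```bash
python3 - <<'E'
from h import *
o=ctrl.get_obs(); c=ctrl.camera("wrist"); np.savez("w7.npz",p=o["eef_pos"],q=o["eef_rot"],**c); save("pics/w7.png",c["img"])
E
python3 mv.py .450 .008 .16 153.5
```

```text
t 16.7833 p [0.5348 0.3597 0.1677] psi 122.3 q6 -0.16 open 1.0 g 0.0 F [ 0.4  0.6 -1.1]
shift mm [-251.9 -259.7    6.1] turn [  0.4   0.2 -31.2]
```

View pics/w7.png

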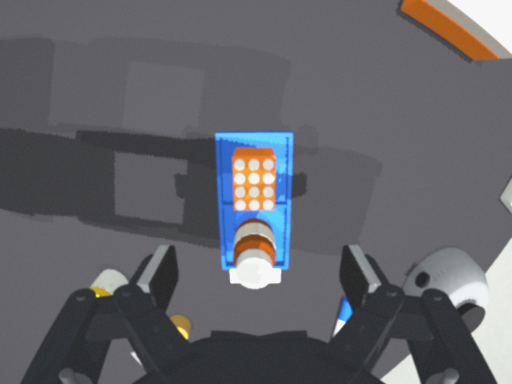

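The blue kit is done: rack flat in the far compartment (255,180), bottle upright by the plate (255,255). Next the green-cap bottle.

Emit:
servo_tool(series="-1 -0.011 -0.011 0 0 0 -3; -1 -0.034 -0.035 0 0 0 -6; -1 -0.060 -0.062 0 0 0 -10; -1 -0.086 -0.089 0 0 0 -14; -1 -0.112 -0.116 0 0 0 -18; -1 -0.138 -0.142 0 0 0 -22; -1 -0.164 -0.169 0 0 0 -26; -1 -0.190 -0.196 0 0 0 -30; -1 -0.214 -0.221 0 0 0 -31.2; -1 -0.235 -0.243 0.003 0 0 -31.2; -1 -0.248 -0.256 0.005 0 0 -31.2; -1 -0.252 -0.260 0.006 0 0 -31.2")

```text
time_s: 17.78
eef_pos: [0.446, 0.0047, 0.156]
eef_rot: [-0.001, 0.231, 0.973, -0.0]
wrist_force: [0.1, -0.4, 0.3]
opening: 1.002
grasp_force: 0.0
```

Emit:
servo_tool(series="-1 0 0 0 0 0 0; -1 0 0 0 0 0 0; -1 0 0 0 0 0 0")

```text
time_s: 18.03
eef_pos: [0.4477, 0.0078, 0.157]
eef_rot: [-0.0, 0.229, 0.973, 0.0]
wrist_force: [-0.4, -0.0, 0.1]
opening: 1.0
grasp_force: 0.0
```

```bash
python3 - <<'E'
from h import *
o=ctrl.get_obs(); c=ctrl.camera("wrist"); np.savez("w8.npz",p=o["eef_pos"],q=o["eef_rot"],**c); c=load("w8")
k=blob(c,(258,190),[((50,120,60),(80,255,255))],50); print(cen(k),cv2.contourArea(k.astype(np.float32)),wplane(c,cen(k),.078).round(4))
E
python3 mv.py .450 .008 .02 153.5
```

```text
[260.84208135 199.10770279] 1467.0 [0.4491 0.0092 0.078 ]
t 18.0833 p [0.4478 0.0079 0.1571] psi 153.6 q6 -1.36 open 0.999 g 0.0 F [-0.5  0.   0.3]
shift mm [ -2.    1.1 137.1] turn [ 0.  -0.   0.1]
```

Emit:
servo_tool(series="-1 -0.001 0.002 0.010 0 0 0; -1 -0.001 0.002 0.030 0 0 0; -1 -0.001 0.002 0.055 0 0 0; -1 -0.001 0.002 0.080 0 0 0; -1 -0.001 0.002 0.105 0 0 0; -1 -0.001 0.002 0.122 0 0 0; -1 -0.001 0.002 0.132 0 0 0; -1 -0.001 0.002 0.137 0 0 0; -1 -0.001 0.002 0.137 0 0 0; 1 -0.001 0.002 0.137 0 0 0; 1 -0.001 0.002 0.137 0 0 0; 1 -0.001 0.002 0.137 0 0 0")

```text
time_s: 19.08
eef_pos: [0.4505, 0.0079, 0.0212]
eef_rot: [0.001, 0.229, 0.973, -0.0]
wrist_force: [0.0, 0.8, -0.5]
opening: 0.603
grasp_force: 0.0
```

Emit:
servo_tool(series="1 0 0 0 0 0 0; 1 0 0 0 0 0 0; 1 0 0 0 0 0 0; 1 0 0 0 0 0 0; 1 0 0 0 0 0 0; 1 0 0 -0.003 0 0 0; 1 0 0 -0.010 0 0 0; 1 0 0 -0.010 0 0 0")

```text
time_s: 19.75
eef_pos: [0.4504, 0.0079, 0.0316]
eef_rot: [0.001, 0.229, 0.973, -0.0]
wrist_force: [0.0, 0.5, -0.5]
opening: 0.5
grasp_force: 60.8
```

```bash
python3 mv.py .4677 -.280 .16 153.5
```

```text
t 19.75 p [0.4504 0.0079 0.0316] psi 153.5 q6 -1.36 open 0.5 g 60.8 F [ 0.   0.5 -0.5]
shift mm [-144.2 -249.9 -128.2] turn [0.  0.1 0. ]
```

Emit:
servo_tool(series="1 0 0 -0.015 0 0 0; 1 0 0 -0.045 0 0 0; 1 -0.004 -0.007 -0.075 0 0 0; 1 -0.014 -0.024 -0.090 0 0 0; 1 -0.030 -0.052 -0.095 0 0 0; 1 -0.047 -0.081 -0.095 0 0 0; 1 -0.064 -0.111 -0.095 0 0 0; 1 -0.081 -0.140 -0.095 0 0 0; 1 -0.098 -0.170 -0.095 0 0 0; 1 -0.115 -0.199 -0.095 0 0 0; 1 -0.130 -0.225 -0.090 0 0 0; 1 -0.140 -0.243 -0.080 0 0 0")

```text
time_s: 20.75
eef_pos: [0.4671, -0.2757, 0.1117]
eef_rot: [0.002, 0.23, 0.973, -0.001]
wrist_force: [0.7, -0.3, 0.2]
opening: 0.499
grasp_force: 61.1
```

Emit:
servo_tool(series="1 -0.004 -0.007 0.010 0 0 0; 1 -0.004 -0.007 0.020 0 0 0; 1 -0.004 -0.007 0.020 0 0 0; 1 -0.004 -0.007 0.020 0 0 0")

```text
time_s: 21.08
eef_pos: [0.466, -0.2778, 0.089]
eef_rot: [-0.001, 0.229, 0.973, 0.001]
wrist_force: [-0.0, 0.6, -1.3]
opening: 0.503
grasp_force: 61.1
```

```bash
python3 - <<'E'
from h import *
o=ctrl.get_obs(); c=ctrl.camera("wrist"); np.savez("w9.npz",p=o["eef_pos"],q=o["eef_rot"],**c); save("pics/w9.png",c["img"])
E
python3 mv.py .4677 -.280 .0252 153.5
```

```text
t 21.1333 p [ 0.4665 -0.2781  0.0898] psi 153.6 q6 -1.87 open 0.499 g 61.1 F [ 0.9  0.6 -1.4]
shift mm [-2.  -1.2 64.6] turn [ 0.  -0.1  0.1]
```

View pics/w9.png

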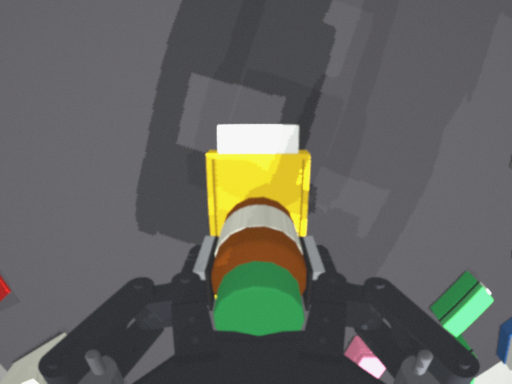

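The bottle hangs upright over the plate-side compartment; rim corners at (206,152) and (310,152), plate at (258,138).

Run:
```python
from h import *
c=load("w9"); a,b=[wplane(c,u,.016)[:2] for u in((206,152),(310,152))]; d=b-a; n=np.array([d[1],-d[0]])/np.linalg.norm(d); n*=np.sign(n@(np.array([.503,-.297])-a))
print(np.linalg.norm(d),np.degrees(np.arctan2(n[1],n[0])), "plate comp", (a+b)/2+n*.041,"other",(a+b)/2+n*.119)
```

```text
0.07777140640351989 -26.476116412838476 plate comp [ 0.46759193 -0.2789284 ] other [ 0.53741131 -0.31370273]
```

Emit:
servo_tool(series="1 0 0 0.010 0 0 0; 1 0 0 0.025 0 0 0; 1 0 0 0.038 0 0 0; 1 0 0 0.045 0 0 0; 1 0 0 0.050 0 0 0; 1 0 0 0.050 0 0 0")

```text
time_s: 21.63
eef_pos: [0.4664, -0.279, 0.0393]
eef_rot: [-0.001, 0.229, 0.973, 0.0]
wrist_force: [0.1, 0.1, -0.8]
opening: 0.497
grasp_force: 61.1
```

Emit:
servo_tool(series="1 0 0 0.005 0 0 0; 1 0 0 0.009 0 0 0; 1 0 0 0.011 0 0 0; 1 0 0 0.012 0 0 0; 1 0 0 0.013 0 0 0; 1 0 0 0.0135 0 0 0; 1 0 0 0.014 0 0 0; 1 0 0 0.014 0 0 0; 1 0 0 0.014 0 0 0")

```text
time_s: 22.38
eef_pos: [0.4668, -0.2799, 0.0263]
eef_rot: [0.0, 0.229, 0.973, -0.0]
wrist_force: [0.0, -0.2, -0.3]
opening: 0.498
grasp_force: 61.1
```

Emit:
servo_tool(series="1 0 0 0.001 0 0 0; 1 0 0 0.001 0 0 0; 1 0 0 0.002 0 0 0; 1 0 0 0.002 0 0 0; 1 0 0 0.002 0 0 0")

```text
time_s: 22.8
eef_pos: [0.467, -0.2801, 0.0255]
eef_rot: [0.0, 0.229, 0.973, -0.0]
wrist_force: [-3.8, 2.8, 12.2]
opening: 0.497
grasp_force: 62.5
```

Contact. Release and rise.

Emit:
servo_tool(series="0 0 0 -0.001 0 0 0; -0.3 0 0 -0.001 0 0 0; -0.6 0 0 -0.001 0 0 0; -0.6 0 0 -0.001 0 0 0; -0.6 0 0 -0.001 0 0 0; -0.6 0 0 -0.010 0 0 0; -0.6 0 0 -0.030 0 0 0; -0.6 0 0 -0.060 0 0 0; -1 0 0 -0.095 0 0 0; -1 0 0 -0.125 0 0 0; -1 0 0 -0.130 0 0 0; -1 0 0 -0.130 0 0 0")

```text
time_s: 23.8
eef_pos: [0.4684, -0.2813, 0.1577]
eef_rot: [0.003, 0.229, 0.973, -0.002]
wrist_force: [-0.3, 0.1, -0.1]
opening: 1.003
grasp_force: 0.0
```

```bash
python3 mv.py .692 .1165 .155 153.5
```

```text
t 23.8 p [ 0.4684 -0.2813  0.1577] psi 153.5 q6 -1.87 open 1.003 g 0.0 F [-0.3  0.1 -0.1]
shift mm [-22.7 455.8   2. ] turn [-0.1  0.4  0. ]
```

Emit:
servo_tool(series="-1 -0.001 0.020 0 0 0 0; -1 -0.003 0.058 0 0 0 0; -1 -0.005 0.098 0 0 0 0; -1 -0.007 0.138 0 0 0 0; -1 -0.009 0.178 0 0 0 0; -1 -0.011 0.218 0 0 0 0; -1 -0.013 0.258 0 0 0 0; -1 -0.015 0.298 0 0 0 0; -1 -0.017 0.338 0 0 0 0; -1 -0.019 0.378 0 0 0 0; -1 -0.021 0.416 0 0 0 0; -1 -0.023 0.445 0 0 0 0")

```text
time_s: 24.8
eef_pos: [0.6856, 0.1113, 0.1518]
eef_rot: [-0.002, 0.228, 0.974, -0.0]
wrist_force: [-0.6, -0.5, 0.4]
opening: 0.997
grasp_force: 0.0
```

Emit:
servo_tool(series="-1 0 0.008 0 0 0 0; -1 0 0.011 0 0 0 0; -1 0 0.011 0 0 0 0; -1 0 0.011 0 0 0 0")

```text
time_s: 25.13
eef_pos: [0.6899, 0.1167, 0.1531]
eef_rot: [-0.001, 0.23, 0.973, -0.001]
wrist_force: [0.3, 0.6, 0.4]
opening: 1.0
grasp_force: 0.0
```

```bash
python3 - <<'E'
from h import *
o=ctrl.get_obs(); c=ctrl.camera("wrist"); np.savez("w10.npz",p=o["eef_pos"],q=o["eef_rot"],**c); c=load("w10"); save("pics/w10.png",c["img"])
k=blob(c,(258,190),[((0,170,100),(5,255,255)),((173,170,100),(180,255,255))],60); print(cen(k),cv2.contourArea(k.astype(np.float32)),wplane(c,cen(k),.057).round(4))
E
python3 mv.py .692 .1165 .03 153.5
```

```text
[258.22610537 192.28382314] 2518.0 [0.6901 0.1161 0.057 ]
t 25.1833 p [0.6901 0.1164 0.1535] psi 153.4 q6 -1.11 open 1.003 g 0.0 F [-0.6  0.1  0. ]
shift mm [ -1.8   1.1 123.5] turn [-0.1 -0.1 -0.1]
```

View pics/w10.png

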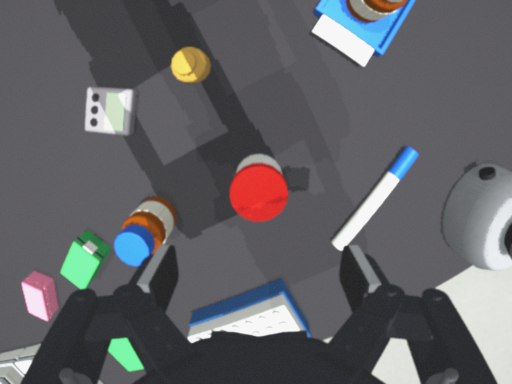

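Red lid at (258,192), centred under the tool; the blue-cap bottle (135,245) and the pen are clear of the fingers. Going down to grip the lid.

Emit:
servo_tool(series="-1 0 0 0.010 0 0 0; -1 0 0 0.030 0 0 0; -1 0 0 0.055 0 0 0; -1 0 0 0.080 0 0 0; -1 0 0 0.102 0 0 0; -1 0 0 0.116 0 0 0; -1 0 0 0.123 0 0 0; -1 0 0 0.123 0 0 0; -1 0 0 0.123 0 0 0; 1 0 0 0.123 0 0 0; 1 0 0 0.123 0 0 0; 1 0 0 0.123 0 0 0")

```text
time_s: 26.18
eef_pos: [0.6918, 0.1179, 0.0328]
eef_rot: [0.001, 0.229, 0.973, 0.0]
wrist_force: [-0.3, -1.8, 1.6]
opening: 0.607
grasp_force: 0.9
```

Emit:
servo_tool(series="1 0 0 0 0 0 0; 1 0 0 0 0 0 0; 1 0 0 0 0 0 0; 1 0 0 0 0 0 0; 1 0 0 0 0 0 0; 1 0 0 -0.003 0 0 0; 1 0 0 -0.010 0 0 0; 1 0 0 -0.010 0 0 0")

```text
time_s: 26.85
eef_pos: [0.6915, 0.1181, 0.0426]
eef_rot: [0.001, 0.229, 0.973, 0.0]
wrist_force: [-0.3, -0.3, -0.6]
opening: 0.56
grasp_force: 61.9
```

```bash
python3 mv.py .5372 -.314 .16 153.5
```

```text
t 26.85 p [0.6915 0.1181 0.0426] psi 153.5 q6 -1.11 open 0.56 g 61.9 F [-0.3 -0.3 -0.6]
shift mm [ -54.8 -455.5 -117.7] turn [0.  0.1 0. ]
```

Emit:
servo_tool(series="1 0 0 -0.015 0 0 0; 1 0 0 -0.045 0 0 0; 1 0 0 -0.080 0 0 0; 1 -0.001 -0.010 -0.105 0 0 0; 1 -0.004 -0.034 -0.110 0 0 0; 1 -0.008 -0.067 -0.110 0 0 0; 1 -0.012 -0.101 -0.110 0 0 0; 1 -0.016 -0.135 -0.110 0 0 0; 1 -0.020 -0.169 -0.110 0 0 0; 1 -0.024 -0.203 -0.110 0 0 0; 1 -0.028 -0.237 -0.110 0 0 0; 1 -0.032 -0.271 -0.110 0 0 0")

```text
time_s: 27.85
eef_pos: [0.5979, -0.1402, 0.1523]
eef_rot: [0.0, 0.229, 0.973, -0.0]
wrist_force: [0.4, -0.1, -1.4]
opening: 0.566
grasp_force: 62.1
```

Emit:
servo_tool(series="1 -0.004 -0.034 0 0 0 0; 1 -0.008 -0.068 0 0 0 0; 1 -0.012 -0.102 0 0 0 0; 1 -0.016 -0.136 0 0 0 0; 1 -0.020 -0.162 0 0 0 0; 1 -0.022 -0.178 0.005 0 0 0; 1 -0.023 -0.184 0.020 0 0 0; 1 -0.023 -0.184 0.040 0 0 0; 1 -0.023 -0.184 0.055 0 0 0; 1 -0.023 -0.184 0.060 0 0 0; 1 -0.023 -0.184 0.060 0 0 0; 1 -0.023 -0.184 0.060 0 0 0")

```text
time_s: 28.85
eef_pos: [0.5374, -0.3134, 0.0916]
eef_rot: [0.0, 0.229, 0.973, 0.0]
wrist_force: [0.8, 0.1, -0.3]
opening: 0.568
grasp_force: 62.1
```

```bash
python3 mv.py .5372 -.314 .0365 153.5
```

```text
t 28.85 p [ 0.5374 -0.3134  0.0916] psi 153.5 q6 -1.83 open 0.568 g 62.1 F [ 0.8  0.1 -0.3]
shift mm [-0.1 -0.6 55.1] turn [0. 0. 0.]
```

Emit:
servo_tool(series="1 0 0 0.010 0 0 0; 1 0 0 0.024 0 0 0; 1 0 0 0.036 0 0 0; 1 0 0 0.045 0 0 0; 1 0 0 0.050 0 0 0; 1 0 0 0.052 0 0 0; 1 0 0 0.053 0 0 0; 1 0 0 0.054 0 0 0; 1 0 0 0.055 0 0 0; 1 0 0 0.055 0 0 0; 1 0 0 0.055 0 0 0")

```text
time_s: 29.77
eef_pos: [0.5375, -0.3142, 0.0372]
eef_rot: [0.001, 0.229, 0.973, -0.0]
wrist_force: [-2.1, 1.5, 3.9]
opening: 0.563
grasp_force: 62.5
```

Contact (about 4 N). Release and rise.

Emit:
servo_tool(series="0 0 0 0 0 0 0; -0.3 0 0 0 0 0 0; -0.6 0 0 0 0 0 0; -0.6 0 0 0 0 0 0; -0.6 0 0 0 0 0 0; -0.6 0 0 -0.010 0 0 0; -0.6 0 0 -0.030 0 0 0; -0.6 0 0 -0.060 0 0 0; -1 0 0 -0.095 0 0 0; -1 0 0 -0.130 0 0 0; -1 0 0 -0.150 0 0 0; -1 0 0 -0.150 0 0 0")

```text
time_s: 30.77
eef_pos: [0.5398, -0.3161, 0.1937]
eef_rot: [0.005, 0.229, 0.973, -0.003]
wrist_force: [0.2, -0.7, 1.0]
opening: 1.002
grasp_force: 0.0
```

Emit:
servo_tool(series="-1 -0.010 -0.004 -0.010 0 0 0; -1 0.020 -0.030 -0.020 0 0 0; -1 0.050 -0.060 -0.030 0 0 0; -1 0.080 -0.090 -0.030 0 0 0; -1 0.100 -0.110 -0.030 0 0 0; -1 0.100 -0.110 -0.030 0 0 0; -1 0.100 -0.110 -0.030 0 0 0")

```text
time_s: 31.35
eef_pos: [0.3971, -0.368, 0.2162]
eef_rot: [-0.0, 0.231, 0.973, 0.0]
wrist_force: [0.2, -0.9, -0.5]
opening: 1.006
grasp_force: 0.0
```

```bash
python3 - <<'E'
from h import *
c=ctrl.camera("top"); d=ctrl.camera("scene")
a=cv2.resize(c["img"][130:300,90:430],(780,390)); save("pics/top2.png",a); 
save("pics/scene2.png",cv2.resize(d["img"][70:290,90:350],(709,600)))
E
python3 mv.py
```

```text
t 31.45 p [ 0.3988 -0.3675  0.2161] psi 153.5 q6 -2.07 open 1.0 g 0.0 F [ 0.4 -0.5  0.6]
```

View pics/top2.png

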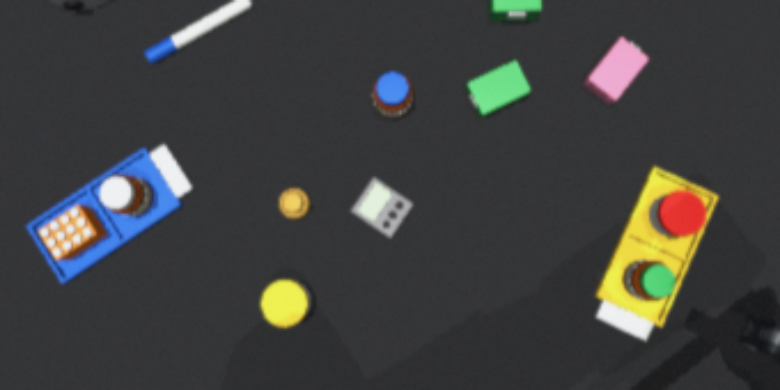

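View pics/scene2.png

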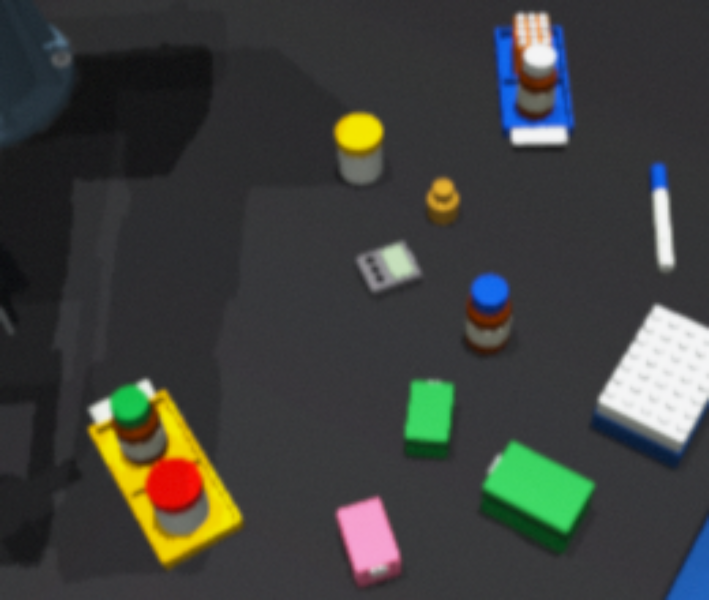

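Both views show all four items upright in the right compartments. In the top view the white-cap bottle is at (120,195), the rack (70,232), the green-cap bottle (650,280) and the red jar (680,215). The blue-cap bottle, yellow jar and slide box are where they started, and the arm is clear.

```bash
python3 -c "
from bench import ctrl
print(ctrl.hand_in())"
```

```text
the job is handed in; nothing more can be done
None
```

Both kits are made up as asked and handed in at about 31 s: all four items stand upright in their compartments, and the blue-capped bottle, yellow-lidded jar and slide box are where they stood (the rack took a second try, as the first grip closed above it without moving it).

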